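# Set the quartz test prism on the sloping inspection stage with sprung tongs

## Task

Take the sprung tongs from their rack and, handling the clear quartz prism only with the tongs and never with the gripper's fingers, pick it up and set it down gently on the sloping inspection stage, under its light bar: lying flat on the slope, lengthwise along the orange lip, snug up to the lip and centred on the dark patch. Let it go, then hang the tongs back on the two rails of their rack. Leave the amber prism, thumb nuts, gasket ring, mirror and bottle where they are.

Things in the scene. Friction and masses are not known exactly. Their poses are not given: they have to be found in the camera images.
- tongs: loose steel parallel-action sprung tongs, 140 mm long, 120 g, hanging tips down between the rack's rails. Origin midway between the two flat grip plates at rest; z up along the tongs, y the squeeze direction, x the width. Plates 22 mm wide (x), z -22 to +22 mm, outer faces 50 mm apart at rest, blue inlay; the bow above them ends at z +30. The arm at -y is part of this body, the other slides
- tongs_tips (a point): point midway between the two blue rubber pads at rest: tongs z -99 mm, axes as the tongs. Pads 20 mm wide (x), from z -110 (the very end) to -88 mm, inner faces 76 mm apart at rest. The legs outside them (18 mm wide) have outer faces 94 mm apart, from z -50 down; between plates and legs the arms splay outward. Arms stay parallel: squeezing the plates by d brings the pads together by d
- tongs_ears (a point): point midway between the two brass ear bars at rest, at their underside: tongs z -38 mm, axes as the tongs. The bars are 80 mm long along x, 6 mm wide, 8 mm tall, at y +-32 mm; they rest on the rack's rails
- tongs_jaw (a joint): how far the tongs are squeezed, m: 0 at rest (open), 0.016 with the pads on a 60 mm part (plates then 34 mm apart), 0.030 at the stop. A spring pushes the plates apart with about 6 N at 0 and 12.4 N at 0.016, so a gripper keeping them 46 to 48 mm apart still holds the open tongs; opened past 50 mm it lets them go
- rack: fixed blue tong rack, origin at the centre of its underside on the cart top. Base 110 x 180 x 8 mm; two steel rails, 10 mm thick, run along y at x +-24 mm, tops at z 100 mm, 38 mm free between; end plates 95 mm tall at y +-82 mm. The tongs hang with their ears across the rails, tongs origin at z 138 mm, tongs y along rack y (either way round), near the middle along y
- prism: loose clear, faintly blue quartz prism, 110 g: triangular bar 60 mm long (along y) with 44 mm sides, lying on one face, ridge up, 38 mm tall. Origin at the centre of its underside, z up through the ridge. Its upright triangular end faces at y +-30 mm are where the tongs hold it; it lies on either of the two black rubber pads
- amber_prism: loose amber glass prism of the same shape and size, on the other black pad. Bystander: leave alone
- pad_a: fixed black rubber pad, 80 x 100 x 6 mm, origin at the centre of its underside; the clear prism lies on it
- pad_b: the same kind of fixed pad, under the amber prism
- stage_deck: fixed white deck tilted 30 degrees to face the robot: x up the slope, y across, z square off it. Origin on its surface, 65 mm up, at the middle of the dark 44 x 60 mm patch: where the centre of the prism's underside comes when it touches the lip. Surface x -30 to +55, y +-62 mm; orange lip along the lower edge, face at x -22 mm, 8 mm above the surface. The light bar hangs over it
- light_bar (a point): middle of the underside of the fixed light bar, straight above the deck's origin at z 200 mm; upright axes, x level up-slope, y across. Aluminium bar 30 mm (x) x 110 mm (y) x 20 mm tall, carried by two thin posts behind the deck (x +85 mm, y +-35 mm, 215 mm tall). It is in the way of a tool held upright; from the robot's side, square to the slope (tilted 30 degrees), the deck is open
- nut1: loose brass thumb nut, 38 mm across, 26 mm tall; origin at the centre of its underside. Bystander: leave alone
- nut2: loose brass thumb nut, 38 mm across, 26 mm tall; origin at the centre of its underside. Bystander: leave alone
- nut3: loose brass thumb nut, 38 mm across, 26 mm tall; origin at the centre of its underside. Bystander: leave alone
- gasket: loose black rubber gasket ring, 110 mm outer diameter, 8 mm thick; origin at the centre of its underside. Bystander: leave alone
- mirror: loose chrome inspection mirror, about 167 mm long, round head 50 mm across, lying along its x; origin on the underside near mid-length, head towards +x. Bystander: leave alone
- cleaner: loose white bottle, 60 mm across, 130 mm tall; origin at the centre of its underside. Bystander: leave alone
Mind the look-alikes: they are no part of the job. Leave any brown, pink or purple look-alike of the pad_a alone.

How it is judged:
On the way, in this order (a step that is already met when the one before it is completed fails the run):
1. the tongs are taken in the gripper and lifted clear of the rack (contact force between the fingers and tongs above 1 N and z of tongs in the frame of rack above 0.18 m), for 0.1 s.
2. the prism is gripped in the tongs, held by the gripper, and lifted off its pad (contact force between the fingers and tongs above 1 N and contact force between tongs and prism above 1 N and z of prism in the frame of pad_a above 0.03 m), for 0.2 s.
3. the prism lies flat and square on the sloping deck up to the lip, let go by the tongs (x of prism in the frame of stage_deck between -0.005 and 0.008 m and y of prism in the frame of stage_deck between -0.02 and 0.02 m and z of prism in the frame of stage_deck between -0.004 and 0.004 m and angle between the z axis of prism and the z axis of stage_deck, either way round below 0.1 rad and angle between the y axis of prism and the y axis of stage_deck, either way round below 0.2 rad and contact force between tongs and prism below 0.1 N and linear speed of prism below 0.03 m/s), for 0.3 s.
At the end, for the whole second after the job is handed in: Clear prism flat on the sloping deck (4 mm, 0.1 rad), its length within 0.2 rad of the lip, at most 8 mm from the lip, within 20 mm of the middle across; tongs hanging upright (0.09 rad) by their ears on the rails (height 7 mm, sideways 15 mm, 50 mm from the middle along); both released, at rest (x of prism in the frame of stage_deck between -0.005 and 0.008 m and y of prism in the frame of stage_deck between -0.02 and 0.02 m and z of prism in the frame of stage_deck between -0.004 and 0.004 m and angle between the z axis of prism and the z axis of stage_deck, either way round below 0.1 rad and angle between the y axis of prism and the y axis of stage_deck, either way round below 0.2 rad and z of tongs in the frame of rack between 0.131 and 0.145 m and x of tongs in the frame of rack between -0.015 and 0.015 m and y of tongs in the frame of rack between -0.05 and 0.05 m and angle between tongs's own z axis and vertical below 0.09 rad and contact force between tongs and prism below 0.1 N and linear speed of prism below 0.02 m/s and linear speed of tongs below 0.03 m/s); the robot touches nothing.
It fails at once if the gripper's fingers touch the quartz prism (contact force between the fingers and prism above 0.3 N).
It fails at once if the prism strikes or is pressed on the stage harder than 40 N (contact force between prism and stage_deck above 40 N).
It fails at once if the amber prism is moved more than 25 mm (distance of amber_prism from where it was at the start of the episode above 0.025 m).
It fails at once if a thumb nut, the gasket ring, the mirror or the bottle is moved more than 25 mm (distance of any of nut1, nut2, nut3, gasket, mirror, cleaner from where it was at the start of the episode above 0.025 m).
It also fails if it takes over 50 s, if anything falls off the work surface, if the arm or the gripper's body presses on something with over 40 N, if the wrist force passes 120 N, or if a joint passes its speed limit or range.

## Robot

A 6-joint arm with a two-finger parallel gripper is mounted at the origin on the work surface. World frame = base frame: x ahead of the robot, y to its left, z up, the work surface at z = 0. Lengths are in m, angles in rad, forces in N, time in s.
With the tool pointing down it reaches from about 0.25 to 0.725 m from the base axis. Payload 4 kg.
Tool frame: the origin (TCP) lies midway between the tips of the shut fingers; the grasp point (between the pads) lies 19 mm behind it (bot.grip_point_offset is the distance from the TCP to the grasp point, in m); z points along the fingers, y is the line along which they close (so a half turn about z gives the same grasp; the last joint's range is limited). The gripper opens to 85 mm and grips with 20 to 120 N. Pads are 22 mm wide; open, the fingers measure 114 mm over their backs; the gripper's body (76 mm by 85 mm) begins 54 mm behind the grasp point. The pads swing forward as they close: fully open they stand 13 mm farther back than shut.
Start: joints at [-1.294, 0.241, 0.005, 1.335, 0, 1.571], TCP at [0.137, -0.481, 0.231] pointing down, gripper open.
Joint ranges: [-2.72, 2.72], [-1.05, 1.87], [-1.09, 1.28], [-1.99, 2.15], [-1.42, 1.44], [-3.14, 3.14]. Speed limits (rad/s): [2.79, 2.79, 3.14, 3.14, 3.14, 3.14].

## Interface

Orientations are given as a unit quaternion [x, y, z, w].
In Python, from workcell import bot gives the robot as it stands.
- The arm moves only by the tool step_arm, never from a script. Its argument "targets" is text: rows parted by semicolons, each of 7 numbers parted by spaces: the opening, from -1 (shut) to 1 (fully open), so that 0 is half open, then the shift along the world's x, y, z normalised to -1 to 1, where 1 is 0.5 m, then the turn, a rotation vector about the world's x, y, z normalised to -1 to 1, where 1 is pi/4 rad. In form: gripper x y z wx wy wz; .... A call has 1 to 10 rows; each row is the pose to reach, as a shift and turn from the pose commanded when the call began; what a row does not reach only later rows make up. A row lasts 1/12 s, in which the tool goes at most 41.7 mm and 7.16 degrees, less where a joint would pass 70% of its speed; a pose out of reach is approached as far as the arm can. A call with a number of a shift or a turn outside -1 to 1 is refused whole. A call with a gripper value outside its range is refused whole. The fingers move at their own pace and stop on an object; the grip force is fixed at half the most. Time passes only in rows, so rows that repeat a pose let the fingers close. It gives the time, the measured TCP pose, the force, the opening and the grip force at its end, in the units of the state.
- bot.get_obs(): the state, without advancing time (a new reading comes with each control period).
- bot.camera(name): name is "scene" or "side" or "wrist"; returns the picture (384x512x3 uint8, red, green, blue); there is no depth.
- bot.camera_info(name): a dict with "vertical_fov" (degrees; the focal length in pixels is half the picture's height over the tangent of half this angle, whatever the lens; pixels are square), "cx", "cy" (the principal point, pixels), "pose" (4x4, takes a point from camera to world coordinates). Camera axes: x right, y up, looking along -z (the intrinsics and any distortion apply to the point x, -y, -z); pixel columns grow to the right and rows downward; lengths in m; the calibration is good to about 2 mm. A picture is of the moment at which its call begins: read the wrist's pose just before it. camera_info takes no time and is no camera call; for the wrist camera it gives the pose at the moment of the call.
- bot.job_done(): hands the job in; it is judged then, once.
The state is a dict: "clock": time; "joint_pos": joint angles; "joint_vel": joint speeds; "tau": joint torques, N m; "eef_pos": TCP position; "tool_rot": TCP orientation; "ft_force": force on the tool from outside, world axes, zero at the start; "ft_torque": the same for the moment, N m; "grip_width": finger opening in m; "grasp_force": force on a finger pad.
Only numpy, scipy, OpenCV 4.12 (cv2) and the standard library are available. Lean on these libraries where they do the work, as an engineer would, in place of code of your own. Each camera call takes 0.05 s, during which the arm holds its last target. There are 200 camera calls.

## Working session

There is one attempt and no reset: what is moved stays moved. The work goes in short steps, Python scripts to look and compute and a tool call to move; the robot and the scene stay as the last step left them, time stands still between calls to the robot, and variables do not carry over. Pictures are saved under pics/ and viewed, at most 14 in all, crops included, and the job is handed in when it is done.

Besides the shell and the picture viewer there is one more tool, called after ">>>" as name(argument=value, ...) on one line, values as JSON. step_arm: Moves the arm, as the interface text tells. Scaled input: -1 to 1 covers 0.5 m each way for a shift and pi/4 rad each way for a turn. Its arguments: {"type":"object","properties":{"targets":{"type":"string"}},"required":["targets"]}

```bash
ls; mkdir -p pics; python3 - <<'E'
from workcell import bot
import cv2,numpy as np
np.set_printoptions(precision=4,suppress=True)
o=bot.get_obs();print(o)
for n in("scene","side","wrist"):
    i=bot.camera_info(n);print(n,i)
    cv2.imwrite(f"pics/{n}0.png",bot.camera(n)[...,::-1])
E
```

```text
pics
{'clock': 0.0, 'joint_pos': array([-1.294 ,  0.2415,  0.0037,  1.3352, -0.    ,  1.5708]), 'joint_vel': array([-0.0007,  0.0012,  0.0008,  0.0007, -0.001 ,  0.001 ]), 'tau': array([  0.0011, -37.232 ,  25.2407,   0.017 ,   0.0001,   0.    ]), 'eef_pos': array([ 0.1365, -0.4803,  0.2304]), 'tool_rot': array([ 0.9904,  0.138 , -0.0002, -0.0011]), 'ft_force': array([-0.8715, -0.5884,  0.6677]), 'ft_torque': array([-0.0419,  0.0514,  0.0059]), 'grasp_force': 0.0, 'grip_width': 0.08534421700164921}
scene {'vertical_fov': 46.13560728995383, 'cx': 256.163254888416, 'cy': 192.43208861442935, 'pose': array([[ 0.4835, -0.5943,  0.6427,  1.2585],
       [ 0.8751,  0.344 , -0.3403, -0.4518],
       [-0.0188,  0.727 ,  0.6864,  0.8936],
       [ 0.    ,  0.    ,  0.    ,  1.    ]])}
side {'vertical_fov': 55.15054305805001, 'cx': 254.29340563030598, 'cy': 187.61709503818628, 'pose': array([[-0.9881,  0.1238, -0.0913,  0.471 ],
       [-0.1532, -0.7382,  0.657 ,  0.5221],
       [ 0.0139,  0.6631,  0.7484,  0.7767],
       [ 0.    ,  0.    ,  0.    ,  1.    ]])}
wrist {'vertical_fov': 64.06205556843999, 'cx': 256.62760959679247, 'cy': 188.67313458460796, 'pose': array([[ 0.2743,  0.911 ,  0.3078,  0.2166],
       [-0.9616,  0.2607,  0.0854, -0.4583],
       [-0.0025, -0.3194,  0.9476,  0.3735],
       [ 0.    ,  0.    ,  0.    ,  1.    ]])}
```

View pics/scene0.png

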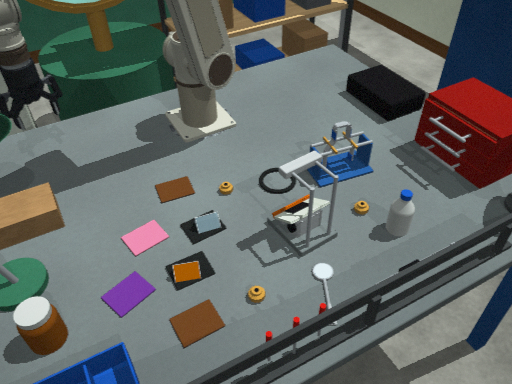

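View pics/side0.png

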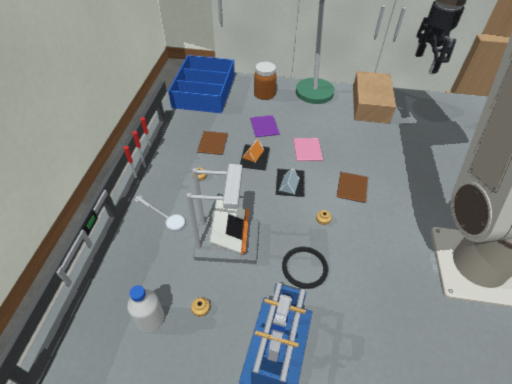

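Scene view: rack at about (340,155), stage (305,215), clear prism on its pad (207,222), amber (187,270). Side view: rack (280,335), stage (230,225), clear prism (290,182), gasket (305,267).

```bash
cat > h.py <<'E'
from workcell import bot
import cv2,numpy as np
np.set_printoptions(precision=4,suppress=True)
def cam(n,i=None):
    i=i or bot.camera_info(n);f=192/np.tan(np.radians(i["vertical_fov"])/2);return f,i["cx"],i["cy"],np.array(i["pose"])
def ray(c,uv):
    f,cx,cy,T=c;uv=np.atleast_2d(uv).astype(float)
    d=np.c_[(uv[:,0]-cx)/f,-(uv[:,1]-cy)/f,-np.ones(len(uv))]@T[:3,:3].T
    return T[:3,3],d/np.linalg.norm(d,axis=1)[:,None]
def hit(c,uv,z):
    o,d=ray(c,uv);return o+d*((z-o[2])/d[:,2])[:,None]
def tri(obs):
    A=np.zeros((3,3));b=np.zeros(3)
    for c,uv in obs:
        o,d=ray(c,uv);P=np.eye(3)-np.outer(d[0],d[0]);A+=P;b+=P@o
    return np.linalg.solve(A,b)
def proj(c,p):
    f,cx,cy,T=c;q=(np.atleast_2d(p)-T[:3,3])@T[:3,:3];return np.c_[cx-f*q[:,0]/q[:,2],cy+f*q[:,1]/q[:,2]]
E
python3 - <<'E'
from h import *
S=cam("scene");D=cam("side")
print("padA scene",hit(S,[(181,224),(212,208),(227,229),(195,243)],.006).mean(0), "side",hit(D,(290,182),.006))
print("amber",hit(S,(190,269),.006),hit(D,(256,156),.006))
print("nuts",hit(S,[(226,188),(361,208),(257,294)],.013)[:,:2],hit(D,[(324,217),(200,306),(200,174)],.013)[:,:2])
print("gasket",hit(S,(277,180),.004),hit(D,(305,267),.004))
print("bottlecap",tri([(S,(406,195)),(D,(138,293))]))
print("lip ends",tri([(S,(274,219)),(D,(243,250))]),tri([(S,(312,197)),(D,(248,211))]))
print("patch",tri([(S,(291,225)),(D,(235,227))]))
print("bar",tri([(S,(303,164)),(D,(233,185))]))
print("ears side z.104",hit(D,[(264,301),(304,311),(255,333),(297,344)],.104))
print("ears scene",hit(S,[(324,137),(340,154),(348,133),(362,145)],.104))
E
```

```text
padA scene [ 0.4705 -0.195   0.006 ] side [[ 0.4681 -0.1924  0.006 ]]
amber [[ 0.5846 -0.283   0.006 ]] [[ 0.5796 -0.2819  0.006 ]]
nuts [[ 0.3741 -0.0814]
 [ 0.6314  0.2026]
 [ 0.7324 -0.1778]] [[ 0.3697 -0.0774]
 [ 0.6274  0.2078]
 [ 0.7254 -0.1741]]
gasket [[0.4095 0.0686 0.004 ]] [[0.4087 0.0716 0.004 ]]
bottlecap [0.7274 0.2461 0.1207]
lip ends [ 0.5449  0.0085 -0.0257] [0.5788 0.0368 0.1132]
patch [ 0.5927 -0.0012  0.0206]
bar [0.5864 0.0283 0.2113]
ears side z.104 [[0.4901 0.216  0.104 ]
 [0.4128 0.2236 0.104 ]
 [0.4979 0.2789 0.104 ]
 [0.4212 0.2862 0.104 ]]
ears scene [[0.4121 0.2253 0.104 ]
 [0.4997 0.2177 0.104 ]
 [0.4315 0.2974 0.104 ]
 [0.4979 0.2962 0.104 ]]
```

>>> step_arm(targets="1 0.1 0.1 0.2 0 0 0; 1 0.2 0.3 0.2 0 0 -0.2; 1 0.3 0.6 0.2 0 0 -0.489; 1 0.4 0.8 0.2 0 0 -0.489; 1 0.4 0.8 0.2 0 0 -0.489; 1 0.4 0.8 0.2 0 0 -0.489; 1 0.4 0.8 0.2 0 0 -0.489; 1 0.4 0.8 0.2 0 0 -0.489; 1 0.4 0.8 0.2 0 0 -0.489; 1 0.4 0.8 0.2 0 0 -0.489")

```text
clock: 0.98
eef_pos: [0.3102, -0.1359, 0.3238]
tool_rot: [0.999, -0.054, 0.0, 0.0]
ft_force: [1.1, -0.5, -0.1]
grip_width: 0.0853
grasp_force: 0.0
```

>>> step_arm(targets="1 0.16 0.4 0 0 0 0; 1 0.16 0.4 0 0 0 0; 1 0.16 0.4 0 0 0 0; 1 0.16 0.4 0 0 0 0; 1 0.16 0.4 0 0 0 0; 1 0.16 0.4 0 0 0 0; 1 0.16 0.4 0 0 0 0; 1 0.16 0.4 0 0 0 0")

```text
clock: 1.65
eef_pos: [0.3844, -0.0156, 0.3233]
tool_rot: [0.999, -0.033, -0.0, -0.016]
ft_force: [-0.1, 0.1, 0.6]
grip_width: 0.0857
grasp_force: 0.0
```

```bash
python3 - <<'E'
from h import *
import pickle
o=bot.get_obs();i=bot.camera_info("wrist");im=bot.camera("wrist")
pickle.dump(i,open("w1.pkl","wb"));print(o["eef_pos"],o["tool_rot"],i["pose"])
cv2.imwrite("pics/w1.png",cv2.resize(im[...,::-1],(800,600),interpolation=cv2.INTER_CUBIC));cv2.imwrite("pics/w1raw.png",im[...,::-1])
E
```

```text
[ 0.3844 -0.0156  0.3233] [ 0.9993 -0.0327 -0.0003 -0.0164] [[-0.0644  0.9457  0.3185  0.4673]
 [-0.9974 -0.0504 -0.052  -0.0257]
 [-0.0331 -0.321   0.9465  0.4661]
 [ 0.      0.      0.      1.    ]]
```

View pics/w1.png

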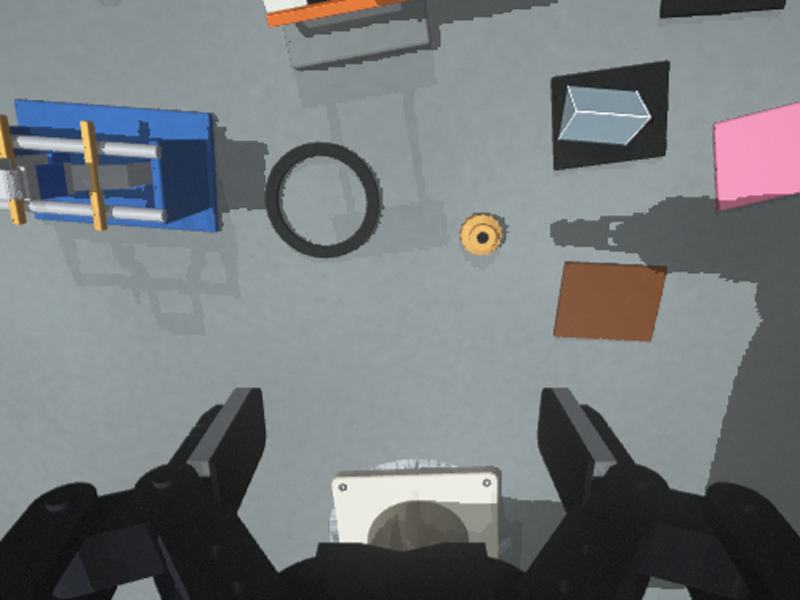

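Wrist view (800×600): rack at the left (ears at x≈5–100, y≈120–225), gasket (323,200), stage lip (330,12). Clear prism has ridge ends (577,110) and (650,117), base corners (570,87), (634,90), (628,145), (558,140).

>>> step_arm(targets="1 0.05 0.2 0 0 0 0; 1 0.05 0.3 0 0 0 0; 1 0.05 0.3 0 0 0 0; 1 0.05 0.3 0 0 0 0; 1 0.05 0.3 0 0 0 0; 1 0.05 0.3 0 0 0 0; 1 0.05 0.3 0 0 0 0; 1 0.05 0.3 0 0 0 0")

```text
clock: 2.37
eef_pos: [0.4063, 0.0135, 0.3237]
tool_rot: [0.999, -0.008, -0.001, -0.033]
ft_force: [-0.4, -0.4, -0.4]
grip_width: 0.0852
grasp_force: 0.0
```

```bash
python3 - <<'E'
from h import *
import pickle
c=cam(0,pickle.load(open("w1.pkl","rb")));s=.64
r=hit(c,np.array([(577,110),(650,117)])*s,.044);b=hit(c,np.array([(570,87),(634,90),(628,145),(558,140)])*s,.006)
p=hit(c,np.array([(552,77),(669,61),(666,157),(555,170)])*s,.006)
print(r,r.mean(0),np.linalg.norm(r[1]-r[0]));print(b,b.mean(0));print(p,p.mean(0))
o=bot.get_obs();i=bot.camera_info("wrist");im=bot.camera("wrist")
pickle.dump(i,open("w2.pkl","wb"));print(o["eef_pos"],o["tool_rot"],o["joint_pos"])
cv2.imwrite("pics/w2.png",cv2.resize(im[...,::-1],(800,600),interpolation=cv2.INTER_CUBIC));cv2.imwrite("pics/w2raw.png",im[...,::-1])
E
```

```text
[[ 0.4761 -0.1558  0.044 ]
 [ 0.4668 -0.2146  0.044 ]] [ 0.4715 -0.1852  0.044 ] 0.059574964255541464
[[ 0.4961 -0.1604  0.006 ]
 [ 0.49   -0.2157  0.006 ]
 [ 0.4442 -0.2145  0.006 ]
 [ 0.4525 -0.1518  0.006 ]] [ 0.4707 -0.1856  0.006 ]
[[ 0.5052 -0.1446  0.006 ]
 [ 0.5111 -0.2431  0.006 ]
 [ 0.4315 -0.2493  0.006 ]
 [ 0.4262 -0.1501  0.006 ]] [ 0.4685 -0.1968  0.006 ]
[0.4063 0.0135 0.3237] [ 0.9994 -0.0076 -0.0005 -0.0331] [-0.0162  0.0309 -0.0045  1.537   0.0663  3.1406]
```

View pics/w2.png

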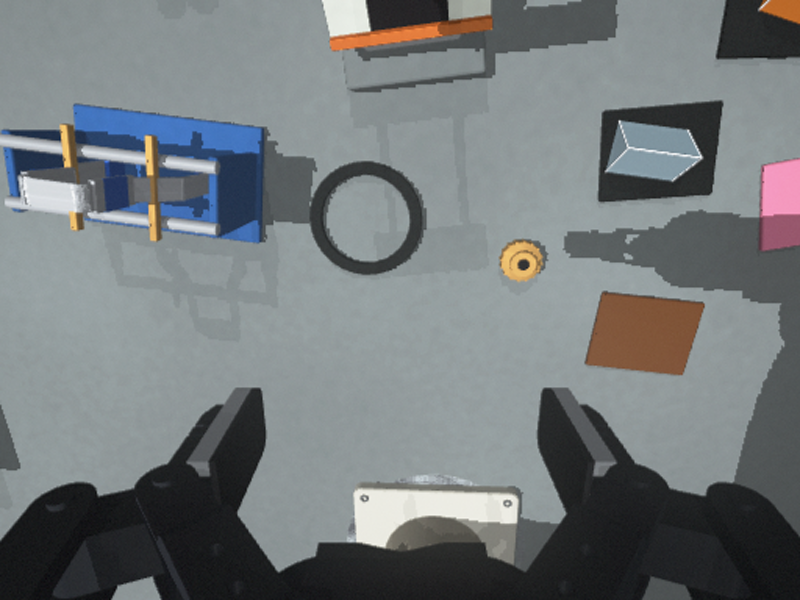

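Wrist view: ears run (67,125)–(77,230) and (150,136)–(155,240), and the lip runs (331,42)–(492,20). Joint 6 is at its limit (3.14), so I'll flip the tool half a turn, which puts the camera on the robot side.

>>> step_arm(targets="1 0 0 0 0 0 0.16; 1 0 0 0 0 0 0.32; 1 0 0 0 0 0 0.48; 1 0 0 0 0 0 0.64; 1 0 0 0 0 0 0.8; 1 0 0 0 0 0 0.96; 1 0 0 0 0 0 1; 1 0 0 0 0 0 1")

```text
clock: 3.08
eef_pos: [0.4064, 0.0137, 0.3236]
tool_rot: [0.926, 0.376, -0.013, -0.031]
ft_force: [-0.4, -1.6, -0.4]
grip_width: 0.085
grasp_force: 0.0
```

>>> step_arm(targets="1 0 0 0 0 0 0.16; 1 0 0 0 0 0 0.32; 1 0 0 0 0 0 0.48; 1 0 0 0 0 0 0.64; 1 0 0 0 0 0 0.8; 1 0 0 0 0 0 0.96; 1 0 0 0 0 0 1")

```text
clock: 3.67
eef_pos: [0.4063, 0.0138, 0.3237]
tool_rot: [0.711, 0.703, -0.024, -0.023]
ft_force: [-0.2, 0.1, 0.1]
grip_width: 0.0853
grasp_force: 0.0
```

>>> step_arm(targets="1 0 0 0 0 0 0.16; 1 0 0 0 0 0 0.32; 1 0 0 0 0 0 0.48; 1 0 0 0 0 0 0.64; 1 0 0 0 0 0 0.8; 1 0 0 0 0 0 0.96; 1 0 0 0 0 0 1")

```text
clock: 4.25
eef_pos: [0.4062, 0.0137, 0.3238]
tool_rot: [0.388, 0.921, -0.031, -0.012]
ft_force: [-0.6, -0.9, -0.0]
grip_width: 0.0852
grasp_force: 0.0
```

>>> step_arm(targets="1 0 0 0 0 0 0.16; 1 0 0 0 0 0 0.32; 1 0 0 0 0 0 0.48; 1 0 0 0 0 0 0.64; 1 0 0 0 0 0 0.8; 1 0 0 0 0 0 0.96; 1 0 0 0 0 0 1; 1 0 0 0 0 0 1; 1 0 0 0 0 0 1")

```text
clock: 5.0
eef_pos: [0.4063, 0.0137, 0.3238]
tool_rot: [0.009, 0.999, -0.033, 0.001]
ft_force: [-0.4, 0.3, 0.8]
grip_width: 0.0851
grasp_force: 0.0
```

```bash
python3 - <<'E'
from h import *
import pickle
c=cam(0,pickle.load(open("w2.pkl","rb")));s=.64
print("ears",hit(c,np.array([(67,125),(77,230),(150,136),(155,240)])*s,.108))
print("lip",hit(c,np.array([(331,42),(492,20)])*s,.06))
r=hit(c,np.array([(628,150),(702,157)])*s,.044);print(r,r.mean(0))
o=bot.get_obs();print(o["eef_pos"],o["tool_rot"],o["joint_pos"])
E
```

```text
ears [[0.4985 0.2737 0.108 ]
 [0.4203 0.2849 0.108 ]
 [0.49   0.2117 0.108 ]
 [0.4123 0.2223 0.108 ]]
lip [[ 0.5563  0.0828  0.06  ]
 [ 0.5679 -0.0389  0.06  ]]
[[ 0.4735 -0.1554  0.044 ]
 [ 0.4674 -0.2149  0.044 ]] [ 0.4705 -0.1852  0.044 ]
[0.4063 0.0137 0.3238] [ 0.0085  0.9994 -0.0332  0.0006] [ 0.0831  0.0335 -0.0015  1.5406 -0.0663  0.1003]
```

```bash
cat >> h.py <<'E'
from scipy.spatial.transform import Rotation as Ro
def toolR(yaw,tilt=0):
    """flipped tool: tongs/part frame with yaw (deg), z leaning back towards -x by tilt (deg); tool x=-X, y=Y, z=-Z"""
    B=Ro.from_euler("zy",[0,0]); F=(Ro.from_euler("z",yaw,degrees=True)*Ro.from_euler("y",-tilt,degrees=True)).as_matrix()
    return Ro.from_matrix(np.c_[-F[:,0],F[:,1],-F[:,2]])
def go(p,yaw,tilt=0):
    o=bot.get_obs();R=Ro.from_quat(o["tool_rot"]);w=(toolR(yaw,tilt)*R.inv()).as_rotvec()/(np.pi/4)
    print("now",o["eef_pos"],"GO",np.round((np.array(p)-o["eef_pos"])/.5,4),np.round(w,4))
E
python3 -c "
from h import *
go([.4553,.2482,.26],-7.8)"
```

```text
now [0.4063 0.0137 0.3238] GO [ 0.0981  0.4691 -0.1276] [ 0.0846 -0.0041 -0.1516]
```

>>> step_arm(targets="1 0.02 0.08 -0.02 0.0846 -0.004 -0.1516; 1 0.04 0.16 -0.04 0.0846 -0.004 -0.1516; 1 0.05 0.24 -0.06 0.0846 -0.004 -0.1516; 1 0.07 0.32 -0.09 0.0846 -0.004 -0.1516; 1 0.08 0.4 -0.11 0.0846 -0.004 -0.1516; 1 0.098 0.469 -0.1276 0.0846 -0.004 -0.1516; 1 0.098 0.469 -0.1276 0.0846 -0.004 -0.1516; 1 0.098 0.469 -0.1276 0.0846 -0.004 -0.1516; 1 0.098 0.469 -0.1276 0.0846 -0.004 -0.1516")

```text
clock: 5.75
eef_pos: [0.4551, 0.2479, 0.2596]
tool_rot: [0.067, 0.998, -0.001, -0.001]
ft_force: [-0.6, -0.7, 0.2]
grip_width: 0.0855
grasp_force: 0.0
```

```bash
python3 - <<'E'
from h import *
import pickle
o=bot.get_obs();i=bot.camera_info("wrist");im=bot.camera("wrist")
pickle.dump(i,open("w3.pkl","wb"));print(o["eef_pos"],o["tool_rot"],o["joint_pos"])
cv2.imwrite("pics/w3.png",cv2.resize(im[...,::-1],(800,600),interpolation=cv2.INTER_CUBIC))
go([.4553,.2482,.12],-7.8)
E
```

```text
[0.4551 0.2479 0.2596] [ 0.0672  0.9977 -0.0005 -0.0006] [ 0.499   0.2686  0.1153  1.4192 -0.0002  0.6334]
now [0.4553 0.2474 0.2601] GO [-0.      0.0015 -0.2803] [ 0.0005 -0.0005 -0.0009]
```

View pics/w3.png

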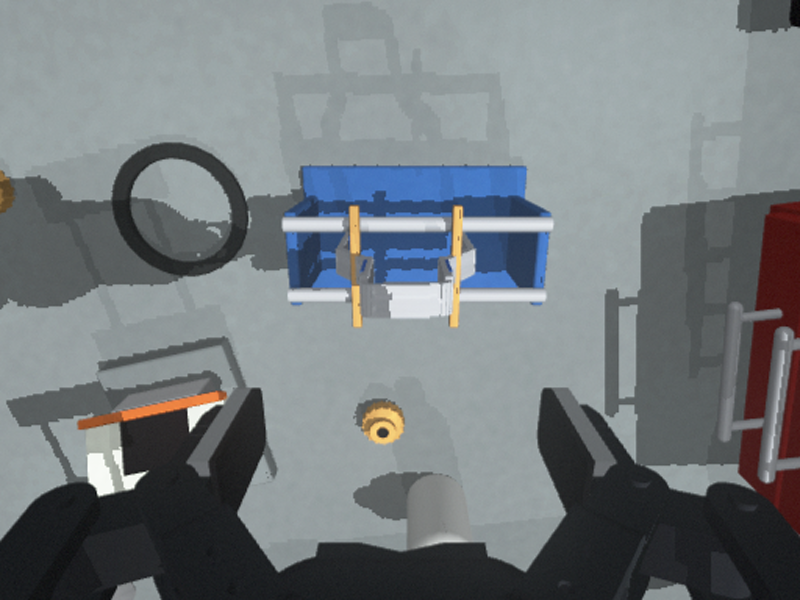

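Wrist view: tongs aligned with the image. Ears run (354,206)–(357,327) and (459,206)–(455,327), rail ends are (283,225), (553,225), (289,297), (546,296), and the deck lip runs (79,425)–(225,396).

```bash
python3 - <<'E'
from h import *
import pickle
c=cam(0,pickle.load(open("w3.pkl","rb")));s=.64
e=hit(c,np.array([(354,206),(357,327),(459,206),(455,327)])*s,.108)
r=hit(c,np.array([(283,225),(289,297),(553,225),(546,296)])*s,.095)
for q in(e,r):
    d=(q[2:]-q[:2]).mean(0);print(q[:,:2],q.mean(0),"yaw",np.degrees(np.arctan2(d[0],-d[1])),np.degrees(np.arctan2(d[0],-d[1]))-180)
print("lip",hit(c,np.array([(79,425),(225,396)])*s,.061))
E
```

```text
[[0.4123 0.2249]
 [0.4912 0.2138]
 [0.4208 0.2884]
 [0.4998 0.2782]] [0.456  0.2513 0.108 ] yaw 172.37116893234898 -7.628831067651021
[[0.4199 0.176 ]
 [0.4685 0.1697]
 [0.443  0.3486]
 [0.4909 0.3423]] [0.4556 0.2591 0.095 ] yaw 172.48808238550905 -7.5119176144909545
lip [[ 0.5655 -0.0354  0.061 ]
 [ 0.555   0.091   0.061 ]]
```

>>> step_arm(targets="1 0.001 0.003 -0.06 0 0 0; 1 0.002 0.006 -0.12 0 0 0; 1 0.002 0.006 -0.18 0 0 0; 1 0.002 0.006 -0.24 0 0 0; 1 0.002 0.006 -0.28 0 0 0; 1 0.002 0.006 -0.28 0 0 0; 0.1 0.002 0.006 -0.28 0 0 0; 0.1 0.002 0.006 -0.28 0 0 0; 0.1 0.002 0.006 -0.28 0 0 0; 0.1 0.002 0.006 -0.28 0 0 0")

```text
clock: 6.63
eef_pos: [0.4581, 0.2517, 0.1228]
tool_rot: [0.067, 0.998, 0.001, 0.002]
ft_force: [-0.3, -0.1, 4.4]
grip_width: 0.0471
grasp_force: 6.7
```

>>> step_arm(targets="0.1 0 0 0 0 0 0; 0.1 0 0 0.01 0 0 0; 0.1 0 0 0.03 0 0 0; 0.1 0 0 0.06 0 0 0; 0.1 0 0 0.09 0 0 0; 0.1 0 0 0.12 0 0 0")

```text
clock: 7.13
eef_pos: [0.4565, 0.2513, 0.1817]
tool_rot: [0.067, 0.998, 0.0, 0.0]
ft_force: [0.5, 0.4, -1.4]
grip_width: 0.047
grasp_force: 7.1
```

>>> step_arm(targets="0.1 0 0 0.07 0 0 0; 0.1 0 0 0.14 0 0 0; 0.1 -0.02 -0.05 0.17 0 0 0; 0.1 -0.04 -0.12 0.17 0 0 0; 0.1 -0.06 -0.19 0.17 0 0 0; 0.1 -0.08 -0.26 0.17 0 0 0; 0.1 -0.08 -0.33 0.17 0 0 0; 0.1 -0.08 -0.4 0.17 0 0 0; 0.1 -0.08 -0.46 0.17 0 0 0; 0.1 -0.08 -0.5 0.17 0 0 0")

```text
clock: 7.97
eef_pos: [0.4161, -0.0012, 0.2664]
tool_rot: [0.068, 0.998, -0.0, 0.001]
ft_force: [0.1, 0.8, -1.3]
grip_width: 0.0472
grasp_force: 7.1
```

>>> step_arm(targets="0.1 0.02 -0.06 0 0 0 0; 0.1 0.04 -0.12 0 0 0 0; 0.1 0.06 -0.18 0 0 0 0; 0.1 0.08 -0.24 0 0 0 0; 0.1 0.1 -0.3 0 0 0 0; 0.1 0.11 -0.36 -0.01 0 0 0; 0.1 0.11 -0.37 -0.05 0 0 0; 0.1 0.11 -0.37 -0.08 0 0 0; 0.1 0.11 -0.37 -0.08 0 0 0; 0.1 0.11 -0.37 -0.08 0 0 0")

```text
clock: 8.8
eef_pos: [0.4709, -0.1837, 0.2251]
tool_rot: [0.067, 0.998, 0.0, -0.001]
ft_force: [0.1, 0.2, -0.6]
grip_width: 0.0473
grasp_force: 7.1
```

```bash
python3 - <<'E'
from h import *
import pickle
o=bot.get_obs();i=bot.camera_info("wrist");im=bot.camera("wrist")
pickle.dump(i,open("w4.pkl","wb"));print(o["clock"],o["grip_width"],o["grasp_force"],o["tool_rot"])
cv2.imwrite("pics/w4.png",cv2.resize(im[...,::-1],(800,600),interpolation=cv2.INTER_CUBIC))
go([.471,-.1853,.106],-7.5)
E
```

```text
8.8 0.047267587109783835 7.128641456365585 [ 0.0671  0.9977  0.0003 -0.0008]
now [ 0.4716 -0.1837  0.2261] GO [-0.0011 -0.0032 -0.2401] [0.0003 0.0007 0.0037]
```

View pics/w4.png

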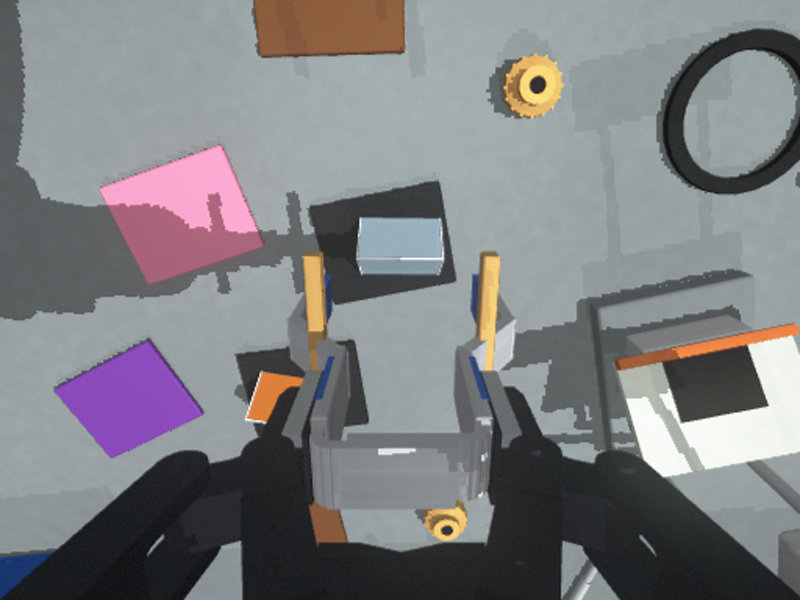

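Wrist view: tongs held straight, ears at (314,300) and (489,300), blue pads at (328,295) and (475,295). Prism ridge about (358,262)–(443,257), base edge (360,217)–(442,219), and deck patch corners (663,362), (747,345), (768,405), (681,422).

```bash
python3 - <<'E'
from h import *
import pickle
c=cam(0,pickle.load(open("w4.pkl","rb")));s=.64
def rep(n,q):
    d=q[1]-q[0];print(n,q[:,:2],q.mean(0),np.linalg.norm(d),"yaw",-np.degrees(np.arctan2(d[0],d[1])))
rep("ridge",hit(c,np.array([(358,262),(443,257)])*s,.044));rep("base near",hit(c,np.array([(360,217),(442,219)])*s,.006));rep("base far",hit(c,np.array([(362,275),(442,274)])*s,.006))
# tongs pads check: expected tips projection
o=bot.get_obs();R=Ro.from_quat(o["tool_rot"]).as_matrix()
t=o["eef_pos"]-R[:,2]*.0152
for y in(-.037,.037):print("pad expected px",proj(c,t+R@np.array([0.0,y,.099]))/s, "ear",proj(c,t+R@np.array([.04,np.sign(y)*.032,.034]))/s)
# deck plane
yaw=np.radians(5);n=np.array([-.5*np.cos(yaw),-.5*np.sin(yaw),np.sqrt(.75)]);P=np.array([.585,.02,.065])
px=np.array([(663,362),(747,345),(768,405),(681,422)])*s
for k in range(8):
    o_,d=ray(c,px);q=o_+d*(((P-o_)@n)/(d@n))[:,None];m=q.mean(0);P=P+np.array([m[0]-P[0],m[1]-P[1],0])
    e=q[1]-q[0]+q[2]-q[3];yaw=-np.arctan2(e[0],e[1]);n=np.array([-.5*np.cos(yaw),-.5*np.sin(yaw),np.sqrt(.75)])
print("deck",P,np.degrees(yaw),q,np.linalg.norm(np.diff(q,axis=0),axis=1))
img=cv2.imread("pics/w4.png");cv2.imwrite("pics/w4c.png",np.hstack([cv2.resize(img[190:300,300:520],(800,400),interpolation=2)]))
E
```

```text
ridge [[ 0.4704 -0.2135]
 [ 0.4747 -0.1543]] [ 0.4725 -0.1839  0.044 ] 0.05925839203692387 yaw -4.185096286415544
base near [[ 0.4453 -0.2111]
 [ 0.455  -0.1498]] [ 0.4502 -0.1804  0.006 ] 0.062017005334655616 yaw -9.043182354483635
base far [[ 0.4905 -0.2168]
 [ 0.4981 -0.1544]] [ 0.4943 -0.1856  0.006 ] 0.0628405784334337 yaw -6.906264718116579
pad expected px [[326.6233 306.2011]] ear [[308.0175 261.101 ]]
pad expected px [[474.3507 306.2253]] ear [[493.0228 261.1513]]
deck [0.5866 0.026  0.065 ] 5.521215775181521 [[ 0.571  -0.0051  0.0543]
 [ 0.5654  0.0539  0.0543]
 [ 0.6022  0.0573  0.0757]
 [ 0.608  -0.0022  0.0757]] [0.0594 0.0427 0.0598]
```

View pics/w4c.png

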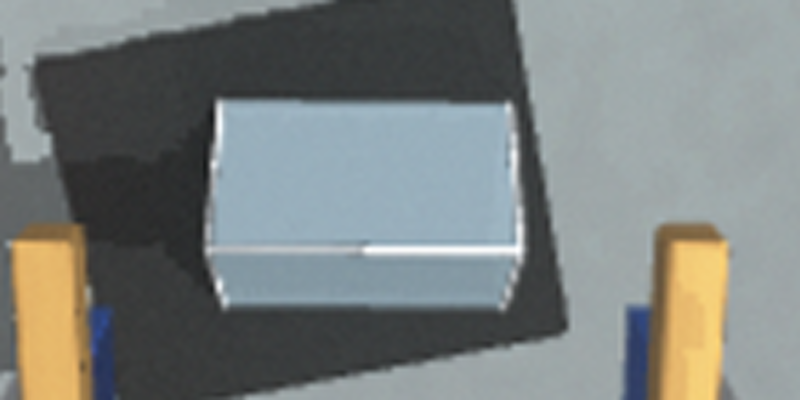

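>>> step_arm(targets="0.1 0 -0.001 -0.07 0 0 0; 0.1 0 -0.001 -0.14 0 0 0; 0.1 0 -0.001 -0.19 0 0 0; 0.1 0 -0.001 -0.22 0 0 0; 0.1 0 -0.001 -0.24 0 0 0; 0.1 0 -0.001 -0.24 0 0 0; 0.1 0 -0.001 -0.24 0 0 0")

```text
clock: 9.43
eef_pos: [0.4723, -0.1843, 0.1061]
tool_rot: [0.067, 0.998, -0.0, 0.001]
ft_force: [-0.7, 0.6, 0.1]
grip_width: 0.0474
grasp_force: 7.1
```

>>> step_arm(targets="0 0 0 0 0 0 0; -0.1 0 0 0 0 0 0; -0.2 0 0 0 0 0 0; -0.25 0 0 0 0 0 0; -0.28 0 0 0 0 0 0; -0.28 0 0 0 0 0 0; -0.28 0 0 0 0 0 0")

```text
clock: 10.02
eef_pos: [0.4724, -0.1847, 0.1064]
tool_rot: [0.067, 0.998, -0.0, 0.001]
ft_force: [-0.9, 1.1, 6.8]
grip_width: 0.0318
grasp_force: 54.6
```

>>> step_arm(targets="-0.28 0 0 0.01 0 0 0; -0.28 0 0 0.03 0 0 0; -0.28 0 0 0.06 0 0 0; -0.28 0 0 0.1 0 0 0; -0.28 0 0 0.14 0 0 0; -0.28 0 0 0.18 0 0 0; -0.28 0 0 0.22 0 0 0; -0.28 0 0 0.25 0 0 0; -0.28 0 0 0.25 0 0 0; -0.28 0 0 0.25 0 0 0")

```text
clock: 10.85
eef_pos: [0.4717, -0.1845, 0.2306]
tool_rot: [0.067, 0.998, -0.0, 0.001]
ft_force: [-0.2, -0.2, -2.2]
grip_width: 0.0319
grasp_force: 54.8
```

```bash
python3 - <<'E'
from h import *
import pickle
o=bot.get_obs();i=bot.camera_info("wrist");im=bot.camera("wrist");s=bot.camera("scene");d=bot.camera("side")
pickle.dump(i,open("w5.pkl","wb"));print(o["clock"],o["eef_pos"],o["grip_width"],o["grasp_force"],o["ft_force"],o["tool_rot"])
D=cam("side");u,v=proj(D,o["eef_pos"]-[0,0,.07])[0].astype(int);S=cam("scene");a,b=proj(S,o["eef_pos"]-[0,0,.07])[0].astype(int);print(u,v,a,b)
cr=lambda q,x,y:cv2.resize(q[max(y-50,0):max(y-50,0)+100,max(x-65,0):max(x-65,0)+130],(390,300),interpolation=2)
w=cv2.resize(im,(400,300))
cv2.imwrite("pics/w5.png",np.vstack([cv2.resize(im[110:300,120:400],(780,530),interpolation=2)[:300],np.hstack([cr(s,a,b),cr(d,u,v)])])[...,::-1])
cv2.imwrite("pics/w5full.png",im[...,::-1])
E
```

```text
10.85 [ 0.4717 -0.1845  0.2306] 0.03187360421227408 54.79104280471802 [-0.2385 -0.1895 -2.1762] [ 0.067   0.9978 -0.0003  0.0007]
293 142 201 181
```

View pics/w5.png

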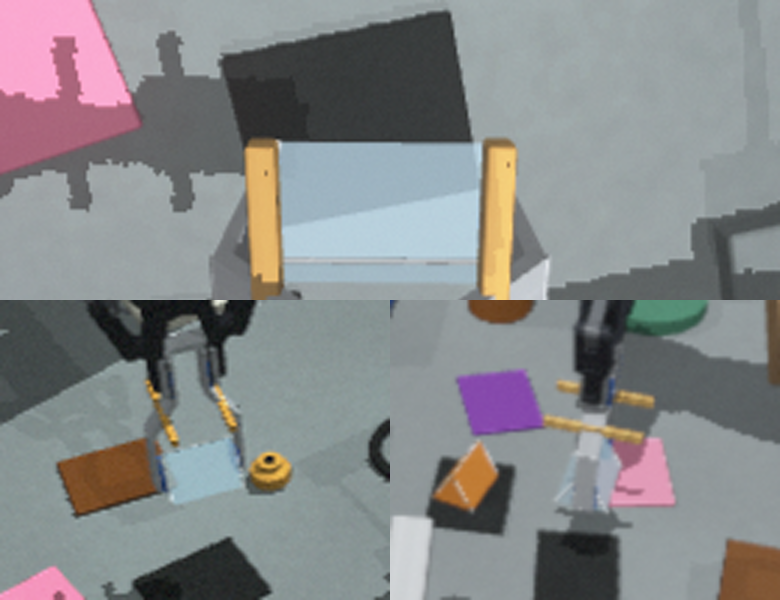

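The prism is gripped level between the pads, with its ridge at crop row 262 and near base edge at crop row 142. Its pad is empty below, and amber is untouched. Now checking pitch in the hand and planning the stage move.

```bash
python3 - <<'E'
from h import *
import pickle
c=cam(0,pickle.load(open("w5.pkl","rb")))
o=bot.get_obs();p=o["eef_pos"];R=Ro.from_quat(o["tool_rot"]).as_matrix()
m=p+R[:,2]*.100   # underside centre expected
pr=lambda x,y,z:proj(c,m+R@np.array([-x,y,-z]))[0]
k=lambda u,v:((u-120)*2.786,(v-110)*2.786)
for n,a in dict(ridge=(0,0,.038),near=(-.022,0,0)).items():print(n,k(*pr(*a)))
# rotate about pads by +-5deg to see sensitivity
for t in(-5,5):
    Q=Ro.from_euler("y",t,degrees=True).as_matrix();c0=np.array([0,0,.016])
    print(t,[k(*pr(*(c0+Q@(np.array(a)-c0)))) for a in((0,0,.038),(-.022,0,0))])
# deck refs, other views for patch/lip check
P=np.array([.5866,.026,.065]);yaw=np.radians(5.3);F=(Ro.from_euler("z",5.3,degrees=True)*Ro.from_euler("y",-30,degrees=True)).as_matrix()
for n in("scene","side"):
    C=cam(n);print(n,[proj(C,P+F@np.array(q))[0].round(1) for q in((-.022,-.030,0),(-.022,.03,0),(.022,.03,0),(.022,-.03,0),(-.022,-.062,.008),(-.022,.062,.008))])
for h in(.0,.005,.08): go(P+F[:,2]*(.100+h)+F[:,0]*.0,5.3,30)
E
```

```text
ridge (np.float64(381.2289488727857), np.float64(254.7707262571581))
near (np.float64(381.3400800961605), np.float64(137.71944374258362))
-5 [(np.float64(381.23887578975445), np.float64(247.73710843119716)), (np.float64(381.3329470214792), np.float64(141.14275885349568))]
5 [(np.float64(381.2191312268659), np.float64(261.5318162090601)), (np.float64(381.3465654666151), np.float64(134.89485878853503))]
scene [array([284.5, 210.9]), array([302.6, 201.6]), array([312.4, 203.9]), array([293.8, 213.7]), array([273.6, 213.3]), array([311.3, 194. ])]
side [array([243. , 219.3]), array([240.9, 240. ]), array([224.2, 233.7]), array([227.1, 212.9]), array([245.7, 207.4]), array([241.5, 250.3])]
now [ 0.4704 -0.1839  0.2284] GO [ 0.1328  0.4107 -0.1535] [-0.0149 -0.6721  0.2816]
now [ 0.4704 -0.1839  0.2284] GO [ 0.1278  0.4102 -0.1449] [-0.0149 -0.6721  0.2816]
now [ 0.4704 -0.1839  0.2284] GO [ 0.0531  0.4033 -0.015 ] [-0.0149 -0.6721  0.2816]
```

>>> step_arm(targets="-0.28 -0.03 0.03 0.03 0 0 0; -0.28 -0.06 0.08 0.04 0 -0.1 0.04; -0.28 -0.09 0.13 0.04 -0.002 -0.2 0.08; -0.28 -0.1 0.18 0.04 -0.004 -0.3 0.12; -0.28 -0.1 0.23 0.04 -0.008 -0.4 0.16; -0.28 -0.1 0.28 0.04 -0.01 -0.5 0.2; -0.28 -0.1 0.33 0.04 -0.013 -0.6 0.25; -0.28 -0.1 0.38 0.04 -0.015 -0.672 0.282; -0.28 -0.1 0.4 0.04 -0.015 -0.672 0.282; -0.28 -0.1 0.4 0.04 -0.015 -0.672 0.282")

```text
clock: 11.83
eef_pos: [0.4185, 0.0175, 0.2473]
tool_rot: [-0.046, 0.965, 0.012, 0.258]
ft_force: [1.3, -1.0, -2.4]
grip_width: 0.0315
grasp_force: 55.0
```

```bash
python3 - <<'E'
from h import *
import pickle
for n,roi in(("scene",(265,190,70,45)),("side",(225,200,40,60))):
    im=cv2.imread(f"pics/{n}0.png");x,y,w,h=roi;hs=cv2.cvtColor(im[y:y+h,x:x+w],40)
    m=cv2.inRange(hs,(5,150,90),(20,255,255));ys,xs=np.nonzero(m);q=np.c_[xs,ys]+[x,y]
    b=cv2.boxPoints(cv2.minAreaRect(q.astype(np.float32)));print(n,len(q),b.round(1).tolist())
o=bot.get_obs();print(o["eef_pos"],o["tool_rot"],o["grasp_force"],o["grip_width"],o["joint_pos"])
i=bot.camera_info("wrist");im=bot.camera("wrist");pickle.dump(i,open("w6.pkl","wb"))
cv2.imwrite("pics/w6.png",cv2.resize(im[...,::-1],(800,600),interpolation=2))
E
```

```text
scene 140 [[271.8999938964844, 212.89999389648438], [308.29998779296875, 193.6999969482422], [310.0, 196.8000030517578], [273.5, 216.0]]
side 166 [[240.10000610351562, 251.8000030517578], [244.0, 208.6999969482422], [248.60000610351562, 209.10000610351562], [244.6999969482422, 252.1999969482422]]
[0.4185 0.0175 0.2473] [-0.0465  0.965   0.0124  0.2579] 55.0188946723938 0.03152703705149428 [ 0.0111 -0.3272 -0.6312  0.746   0.0424 -0.0739]
```

View pics/w6.png

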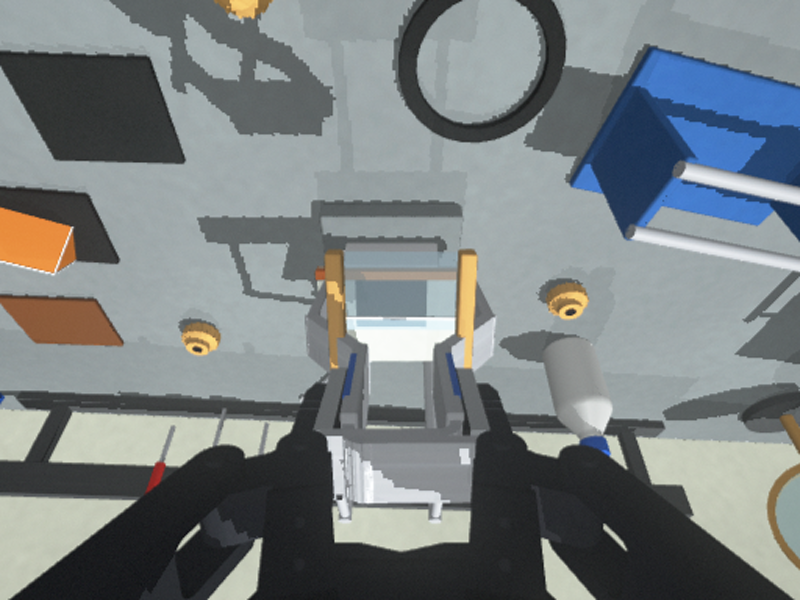

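Wrist view: the prism is square over the deck. The lip shows at row ~273 parallel to the prism edge, and the dark patch (355–427, 278–318) is centred between the ears.

```bash
cat >> h.py <<'E'
P=np.array([.5866,.026,.065]);F=(Ro.from_euler("z",5.3,degrees=True)*Ro.from_euler("y",-30,degrees=True)).as_matrix()
def stage(h,x=0.,y=0.): go(P+F@np.array([x,y,.1+h]),5.3,30)
E
python3 - <<'E'
from h import *
import pickle
stage(.08,.002);stage(.03,.002)
c=cam(0,pickle.load(open("w6.pkl","rb")))
print(proj(c,[P+F@np.array(q) for q in((-.022,-.030,0),(-.022,.03,0),(.022,.03,0),(-.022,-.062,.008),(-.022,.062,.008))])/.64)
E
```

```text
now [0.4197 0.0166 0.2482] GO [ 0.1581  0.0025 -0.0526] [ 0.0012 -0.0002 -0.0033]
now [0.4197 0.0166 0.2482] GO [ 0.2079  0.0071 -0.1392] [ 0.0012 -0.0002 -0.0033]
[[355.5663 277.1631]
 [427.4044 277.3791]
 [426.312  326.2201]
 [315.6275 279.8067]
 [466.9593 280.2583]]
```

>>> step_arm(targets="-0.28 0.05 0.001 -0.02 0 0 0; -0.28 0.1 0.002 -0.035 0 0 0; -0.28 0.14 0.002 -0.05 0 0 0; -0.28 0.158 0.0025 -0.0526 0 0 0; -0.28 0.17 0.004 -0.08 0 0 0; -0.28 0.19 0.006 -0.11 0 0 0; -0.28 0.2079 0.0071 -0.1392 0 0 0; -0.28 0.2079 0.0071 -0.1392 0 0 0; -0.28 0.2079 0.0071 -0.1392 0 0 0")

```text
clock: 12.63
eef_pos: [0.5244, 0.0185, 0.1785]
tool_rot: [-0.044, 0.965, 0.011, 0.258]
ft_force: [-0.2, 0.3, -2.2]
grip_width: 0.032
grasp_force: 55.0
```

```bash
python3 - <<'E'
from h import *
stage(.006,.003);stage(.0,.003)
o=bot.get_obs();print(o["ft_force"],o["grasp_force"])
u=[]
for n in("scene","side"):
    C=cam(n);a,b=proj(C,P+F@np.array([0,0,.06]))[0].astype(int)
    im=bot.camera(n);u.append(cv2.resize(im[b-45:b+45,a-60:a+60],(390,300),interpolation=2))
w=cv2.resize(bot.camera("wrist")[130:250,160:350],(780,300*780//780),interpolation=2)
cv2.imwrite("pics/w7.png",np.vstack([w,np.hstack(u)])[...,::-1])
E
```

```text
now [0.5244 0.0185 0.1785] GO [ 0.0241  0.0058 -0.0405] [ 0.0011 -0.0021  0.0015]
now [0.5244 0.0185 0.1785] GO [ 0.0301  0.0063 -0.0508] [ 0.0011 -0.0021  0.0015]
[-0.2397  0.3205 -2.2099] 55.01153647899628
```

View pics/w7.png

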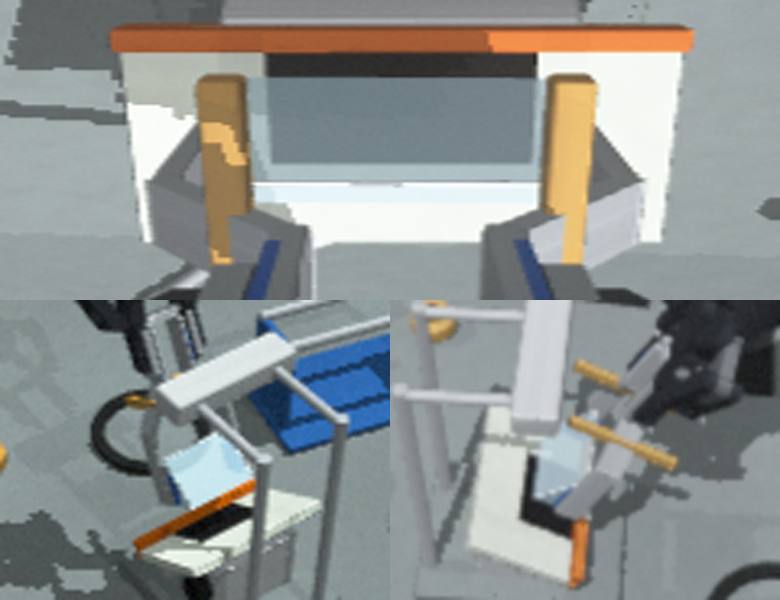

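Top crop: deck patch spans columns 268–537 and prism 248–546, so it's centred within 2 mm and parallel to the lip. The side crops show the prism underside parallel to the deck, still about 30 mm off it.

>>> step_arm(targets="-0.28 0.006 0.003 -0.012 0 0 0; -0.28 0.012 0.006 -0.024 0 0 0; -0.28 0.018 0.009 -0.036 0 0 0; -0.28 0.0226 0.009 -0.0459 0 0 0; -0.28 0.0226 0.009 -0.0459 0 0 0; -0.28 0.0226 0.009 -0.0459 0 0 0")

```text
clock: 13.28
eef_pos: [0.5362, 0.0239, 0.1564]
tool_rot: [-0.045, 0.965, 0.012, 0.259]
ft_force: [-0.9, -0.2, -2.6]
grip_width: 0.0321
grasp_force: 55.0
```

```bash
python3 - <<'E'
from h import *
stage(.0,.001,.001)
o=bot.get_obs();print(o["ft_force"],o["grasp_force"])
q=F.T@(o["eef_pos"]-P)-[0,0,.1];print("deck coords",q)
i=bot.camera_info("wrist");c=cam(0,i);im=bot.camera("wrist");w=cv2.resize(im[130:250,160:350],(780,300),interpolation=2)[...,::-1].copy()
k=lambda p:tuple(((proj(c,P+F@np.array(p))[0]-[160,130])*[780/190,2.5]).round().astype(int).tolist())
R=Ro.from_quat(o["tool_rot"]).as_matrix();m=o["eef_pos"]+R[:,2]*.1
k2=lambda x,y,z:tuple(((proj(c,m+R@np.array([-x,y,-z]))[0]-[160,130])*[780/190,2.5]).round().astype(int).tolist())
print("lip top",k((-.022,-.062,.008)),"patch",k((-.022,0,0)),k((.022,0,0)),"prism near/ridge/far exp",k2(-.022,0,0),k2(0,0,.038),k2(.022,0,0))
print("prism shift5mm",k2(-.017,0,0))
u=[]
for n in("scene","side"):
    C=cam(n);a,b=proj(C,P+F@np.array([0,0,.02]))[0].astype(int);u.append(cv2.resize(bot.camera(n)[b-30:b+30,a-39:a+39],(390,300),interpolation=2)[...,::-1])
cv2.imwrite("pics/w8.png",np.vstack([w,np.hstack(u)]))
E
```

```text
now [0.5362 0.0239 0.1564] GO [ 0.0028 -0.0028 -0.0086] [ 0.0008  0.0016 -0.0003]
[-0.9235 -0.2401 -2.6238] 55.019211173057556
deck coords [0.0021 0.0025 0.0043]
lip top (64, 77) patch (384, 71) (384, 195) prism near/ridge/far exp (396, 81) (396, 187) (396, 206)
prism shift5mm (396, 96)
```

View pics/w8.png

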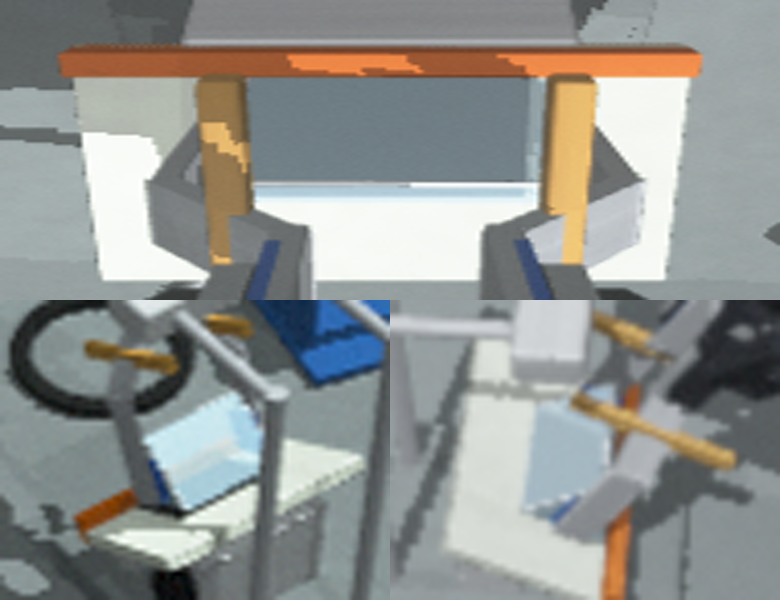

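Close view: prism near edge right at the lip's inner edge (row 77, matches prediction), ridge at row 183, centred within ~2 mm. Lowering in small steps.

>>> step_arm(targets="-0.28 0.0015 0 0 0 0 0; -0.28 0.0025 0 -0.0017 0 0 0; -0.28 0.0035 0 -0.0034 0 0 0; -0.28 0.0035 0 -0.0034 0 0 0")

```text
clock: 13.77
eef_pos: [0.5384, 0.0237, 0.1556]
tool_rot: [-0.045, 0.965, 0.012, 0.26]
ft_force: [0.4, 0.2, -2.8]
grip_width: 0.0319
grasp_force: 55.0
```

>>> step_arm(targets="-0.28 0.0005 0 -0.0009 0 0 0; -0.28 0.001 0 -0.0017 0 0 0; -0.28 0.001 0 -0.0017 0 0 0")

```text
clock: 14.02
eef_pos: [0.5388, 0.0237, 0.1546]
tool_rot: [-0.045, 0.965, 0.012, 0.26]
ft_force: [-0.2, -0.2, -2.2]
grip_width: 0.0321
grasp_force: 55.0
```

>>> step_arm(targets="-0.28 0.0005 0 -0.0012 0 0 0; -0.28 0.0007 0 -0.002 0 0 0; -0.28 0.0007 0 -0.002 0 0 0")

```text
clock: 14.27
eef_pos: [0.5392, 0.0237, 0.1544]
tool_rot: [-0.045, 0.964, 0.012, 0.26]
ft_force: [-4.8, 0.0, 3.2]
grip_width: 0.0318
grasp_force: 55.1
```

>>> step_arm(targets="-0.28 0.0003 0 -0.001 0 0 0; -0.28 0.0005 0 -0.002 0 0 0; -0.28 0.0005 0 -0.002 0 0 0")

```text
clock: 14.52
eef_pos: [0.5393, 0.0237, 0.1544]
tool_rot: [-0.045, 0.964, 0.012, 0.261]
ft_force: [-12.2, -1.4, 12.2]
grip_width: 0.032
grasp_force: 55.2
```

Contact with the deck at about 18 N. Ease off slightly, then open slowly to the held-open width.

>>> step_arm(targets="-0.28 -0.0007 0 0.002 0 0 0; -0.28 -0.0007 0 0.002 0 0 0; -0.22 -0.0007 0 0.002 0 0 0; -0.18 -0.0007 0 0.002 0 0 0; -0.12 -0.0007 0 0.002 0 0 0; -0.05 -0.0007 0 0.002 0 0 0; 0.03 -0.0007 0 0.002 0 0 0; 0.1 -0.0007 0 0.002 0 0 0; 0.1 -0.0007 0 0.002 0 0 0; 0.1 -0.0007 0 0.002 0 0 0")

```text
clock: 15.35
eef_pos: [0.5391, 0.0238, 0.1537]
tool_rot: [-0.045, 0.965, 0.012, 0.26]
ft_force: [0.3, 0.1, -1.1]
grip_width: 0.0471
grasp_force: 7.2
```

```bash
python3 - <<'E'
from h import *
o=bot.get_obs();print(o["ft_force"],o["grasp_force"],o["grip_width"])
q=F.T@(o["eef_pos"]-P)-[0,0,.1];print("deck coords",q)
c=cam("wrist");im=bot.camera("wrist");w=cv2.resize(im[130:250,160:350],(780,300),interpolation=2)[...,::-1]
k=lambda p:tuple(((proj(c,P+F@np.array(p))[0]-[160,130])*[780/190,2.5]).round().astype(int).tolist())
print("prism at x=0: near,ridge",k((-.022,0,0)),k((0,0,.038)),"at 5mm",k((-.017,0,0)),k((.005,0,.038)),"ends",k((0,-.03,.038)),k((0,.03,.038)))
u=[]
for n in("scene","side"):
    C=cam(n);a,b=proj(C,P+F@np.array([0,0,.02]))[0].astype(int);u.append(cv2.resize(bot.camera(n)[b-30:b+30,a-39:a+39],(390,300),interpolation=2)[...,::-1])
cv2.imwrite("pics/w9.png",np.vstack([w,np.hstack(u)]))
E
```

```text
[ 0.3446  0.0809 -1.1313] 7.166770845651627 0.0471387785753636
deck coords [0.0033 0.0022 0.0005]
prism at x=0: near,ridge (386, 70) (384, 176) at 5mm (386, 85) (384, 192) ends (211, 175) (557, 176)
```

View pics/w9.png

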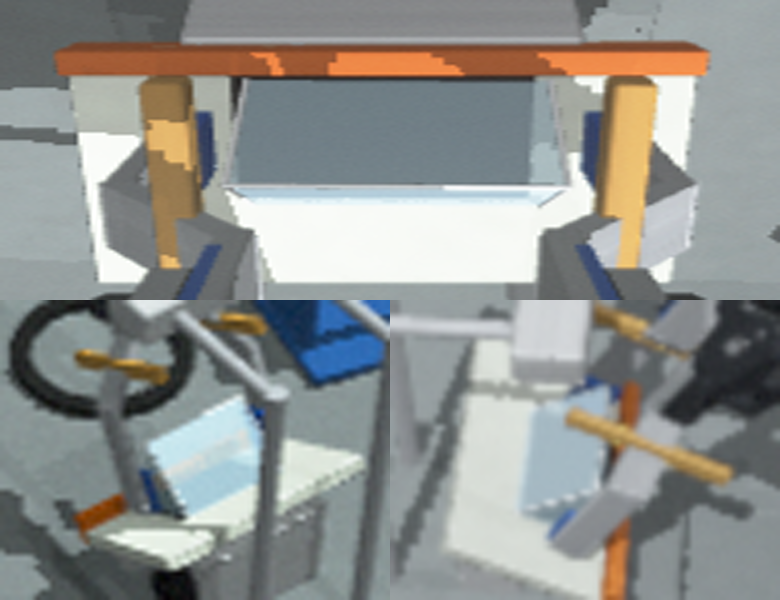

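Released: ridge at row 187, so the prism is about 3.4 mm off the lip, parallel, centred within ~3 mm and clear of both pads. Retracting along the deck normal.

>>> step_arm(targets="0.1 -0.01 -0.001 0.0173 0 0 0; 0.1 -0.025 -0.0023 0.0433 0 0 0; 0.1 -0.045 -0.004 0.078 0 0 0; 0.1 -0.07 -0.006 0.121 0 0 0; 0.1 -0.095 -0.009 0.165 0 0 0; 0.1 -0.12 -0.011 0.208 0 0 0; 0.1 -0.2 -0.011 0.22 0 0 0; 0.1 -0.24 -0.011 0.22 0 0 0; 0.1 -0.24 -0.011 0.22 0 0 0")

```text
clock: 16.25
eef_pos: [0.4158, 0.0182, 0.2637]
tool_rot: [-0.045, 0.965, 0.012, 0.26]
ft_force: [-0.5, -0.1, -1.4]
grip_width: 0.0469
grasp_force: 7.2
```

```bash
python3 - <<'E'
from h import *
o=bot.get_obs();print(o["clock"],o["grasp_force"],o["joint_pos"]);go([.42,.15,.275],-7.6);go([.456,.2505,.27],-7.6)
E
```

```text
16.25 7.166465073823929 [ 0.0164 -0.3467 -0.601   0.7917  0.0375 -0.0662]
now [0.4158 0.0182 0.2637] GO [0.0084 0.2636 0.0226] [ 0.0144  0.671  -0.2802]
now [0.4158 0.0182 0.2637] GO [0.0804 0.4646 0.0126] [ 0.0144  0.671  -0.2802]
```

>>> step_arm(targets="0.1 0 0.03 0.02 0.002 0.1 -0.04; 0.1 0 0.08 0.03 0.004 0.2 -0.08; 0.1 0 0.13 0.03 0.006 0.3 -0.12; 0.1 0.01 0.18 0.03 0.008 0.4 -0.17; 0.1 0.02 0.23 0.03 0.01 0.5 -0.21; 0.1 0.03 0.28 0.03 0.012 0.6 -0.25; 0.1 0.05 0.34 0.03 0.0144 0.671 -0.28; 0.1 0.07 0.41 0.03 0.0144 0.671 -0.28; 0.1 0.0804 0.4646 0.03 0.0144 0.671 -0.28; 0.1 0.0804 0.4646 0.03 0.0144 0.671 -0.28")

```text
clock: 17.08
eef_pos: [0.4613, 0.2557, 0.2768]
tool_rot: [0.064, 0.998, 0.001, 0.0]
ft_force: [0.3, -0.0, -1.6]
grip_width: 0.0468
grasp_force: 7.2
```

>>> step_arm(targets="0.1 0 0 0 0 0 0; 0.1 0 0 0 0 0 0; 0.1 0 0 0 0 0 0")

```text
clock: 17.33
eef_pos: [0.4593, 0.2497, 0.2787]
tool_rot: [0.067, 0.998, -0.0, 0.0]
ft_force: [-0.0, -0.3, -0.7]
grip_width: 0.047
grasp_force: 7.2
```

```bash
python3 - <<'E'
from h import *
import pickle
o=bot.get_obs();print(o["clock"],o["grasp_force"]);go([.456,.2505,.19],-7.6);go([.456,.2505,.1235],-7.6)
im=bot.camera("wrist");cv2.imwrite("pics/w10.png",cv2.resize(im[...,::-1],(800,600),interpolation=2))
c=cam("wrist");R=Ro.from_quat(o["tool_rot"]).as_matrix();t=o["eef_pos"]-R[:,2]*.0152
for y in(-.032,.032):print("ear ends exp",[(proj(c,t+R@np.array([x,y,.030]))/.64)[0].round(1) for x in(.04,-.04)])
print("rail exp",(proj(c,np.array([(.4199,.176,.095),(.4685,.1697,.095),(.443,.3486,.095),(.4909,.3423,.095)]))/.64).round(1).tolist())
E
```

```text
17.3333 7.167597189545631
now [0.4593 0.2497 0.2787] GO [-0.0066  0.0016 -0.1775] [0.0006 0.0006 0.0009]
now [0.4593 0.2497 0.2787] GO [-0.0066  0.0016 -0.3105] [0.0006 0.0006 0.0009]
ear ends exp [array([306.5, 261. ]), array([319.2, 458.6])]
ear ends exp [array([495. , 261.1]), array([482.1, 458.7])]
rail exp [[285.7, 213.6], [291.3, 282.4], [541.6, 213.7], [535.4, 281.6]]
```

View pics/w10.png

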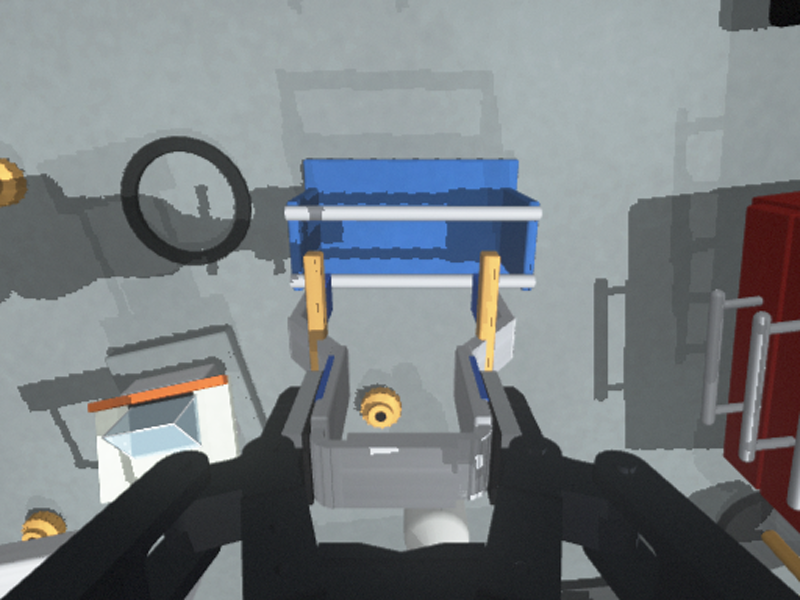

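The prism sits on the deck by the lip at (150,425). The tongs hang straight in the gripper above the rack, with ears at (315,310) and (488,310), as before, so no slip. Lowering.

>>> step_arm(targets="0.1 -0.0056 0.0026 0 0 0 0; 0.1 -0.0056 0.0026 -0.02 0 0 0; 0.1 -0.0056 0.0026 -0.06 0 0 0; 0.1 -0.0056 0.0026 -0.11 0 0 0; 0.1 -0.0056 0.0026 -0.16 0 0 0; 0.1 -0.0056 0.0026 -0.21 0 0 0; 0.1 -0.0056 0.0026 -0.25 0 0 0; 0.1 -0.0056 0.0026 -0.28 0 0 0; 0.1 -0.0056 0.0026 -0.295 0 0 0; 0.1 -0.0056 0.0026 -0.295 0 0 0")

```text
clock: 18.22
eef_pos: [0.4549, 0.2507, 0.1292]
tool_rot: [0.066, 0.998, -0.001, -0.002]
ft_force: [-0.5, -0.2, -0.5]
grip_width: 0.0468
grasp_force: 7.2
```

>>> step_arm(targets="0.1 0 0 -0.005 0 0 0; 0.1 0 0 -0.01 0 0 0; 0.1 0 0 -0.01 0 0 0; 0.1 0 0 -0.01 0 0 0")

```text
clock: 18.55
eef_pos: [0.4571, 0.2521, 0.1271]
tool_rot: [0.066, 0.998, 0.0, 0.001]
ft_force: [-0.4, -0.5, -1.4]
grip_width: 0.047
grasp_force: 7.2
```

>>> step_arm(targets="0.1 0 0 -0.002 0 0 0; 0.1 0 0 -0.004 0 0 0; 0.1 0 0 -0.004 0 0 0; 0.1 0 0 -0.004 0 0 0")

```text
clock: 18.88
eef_pos: [0.4565, 0.2519, 0.1243]
tool_rot: [0.066, 0.998, -0.0, 0.0]
ft_force: [-0.0, -0.0, -2.0]
grip_width: 0.0469
grasp_force: 7.2
```

>>> step_arm(targets="0.1 0 0 -0.002 0 0 0; 0.1 0 0 -0.004 0 0 0; 0.1 0 0 -0.004 0 0 0; 0.1 0 0 -0.004 0 0 0")

```text
clock: 19.22
eef_pos: [0.4566, 0.2521, 0.1231]
tool_rot: [0.066, 0.998, 0.0, 0.0]
ft_force: [-2.4, -0.6, 5.1]
grip_width: 0.0471
grasp_force: 7.2
```

Ears are on the rails (force up by ~6 N). Releasing and backing straight up.

>>> step_arm(targets="0.1 0 0 0.002 0 0 0; 0.16 0 0 0.002 0 0 0; 0.22 0 0 0.002 0 0 0; 0.4 0 0 0.002 0 0 0; 0.7 0 0 0.002 0 0 0; 1 0 0 0.002 0 0 0; 1 0 0 0.002 0 0 0; 1 0 0 0.002 0 0 0; 1 0 0 0.002 0 0 0")

```text
clock: 19.97
eef_pos: [0.4565, 0.2519, 0.1232]
tool_rot: [0.066, 0.998, -0.0, 0.0]
ft_force: [0.4, -0.7, 0.0]
grip_width: 0.0854
grasp_force: 0.0
```

>>> step_arm(targets="1 0 0 0.02 0 0 0; 1 0 0 0.06 0 0 0; 1 0 0 0.12 0 0 0; 1 0 0 0.18 0 0 0; 1 0 0 0.24 0 0 0; 1 0 0 0.3 0 0 0; 1 0 0 0.3 0 0 0; 1 0 0 0.3 0 0 0")

```text
clock: 20.63
eef_pos: [0.4577, 0.2525, 0.2762]
tool_rot: [0.066, 0.998, 0.002, 0.003]
ft_force: [-0.4, -0.2, -1.0]
grip_width: 0.0858
grasp_force: 0.0
```

```bash
python3 - <<'E'
from h import *
o=bot.get_obs();print(o["clock"],o["grip_width"],o["ft_force"],o["eef_pos"])
im=bot.camera("wrist");b=cv2.imread("pics/side0.png")
# ears by colour in wrist view -> world; orange lip/prism ridge checked in picture
c=cam("wrist");hs=cv2.cvtColor(im,cv2.COLOR_RGB2HSV);m=cv2.inRange(hs,(12,110,90),(28,255,255))
for k in cv2.findContours(m,0,2)[0]:
    if cv2.contourArea(k)>80:
        r=cv2.minAreaRect(k);bx=cv2.boxPoints(r);print(cv2.contourArea(k),r,hit(c,[r[0]],.106)[0])
e=lambda p:proj(c,P+F@np.array(p))[0].round(1)
a=im[230:330,20:200];print("prism exp x0 ridge",[(e(p)-[20,230])*4 for p in((0,-.03,.038),(0,.03,.038),(-.022,-.03,0),(-.022,.03,0))])
cv2.imwrite("pics/w11.png",np.vstack([cv2.resize(a,(720,400),interpolation=2),cv2.resize(im[100:240,130:410],(720,200))])[...,::-1])
E
```

```text
20.6333 0.08577876302590635 [-0.4435 -0.1929 -1.0378] [0.4577 0.2525 0.2762]
467.5 ((241.2884521484375, 261.5577087402344), (25.10286521911621, 24.514516830444336), 11.309932708740234) [0.567  0.2199 0.106 ]
227.0 ((286.1573486328125, 161.50289916992188), (5.258358001708984, 73.09857940673828), 1.060911774635315) [0.4551 0.2837 0.106 ]
235.0 ((224.69784545898438, 161.49253845214844), (73.2120361328125, 5.618642330169678), 87.83892822265625) [0.4467 0.2204 0.106 ]
162.0 ((5.5, 117.5), (11.0, 27.0), 0.0) [0.374  0.0124 0.106 ]
prism exp x0 ridge [array([157.6, 206.4]), array([342.4, 168.8]), array([236. , 127.6]), array([402.8,  93.2])]
```

View pics/w11.png

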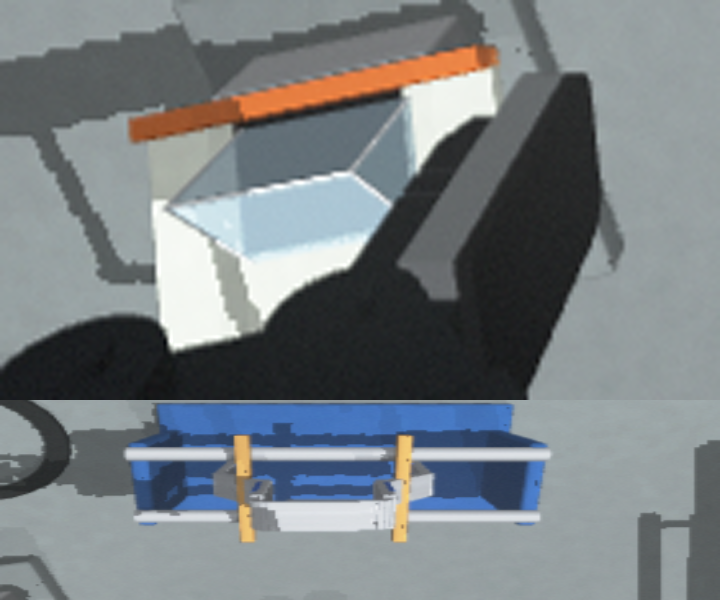

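The prism lies flat and parallel to the lip with its ridge at (165,208)–(352,173), within ~3 mm of the ideal. The tongs hang with both ears across the rails, so I'm handing in.

```bash
python3 -c "
from workcell import bot
print(bot.job_done())"
```

```text
the job is handed in; nothing more can be done
None
```

I set the clear prism on the stage about 3 mm from the lip, released it, and hung the tongs back on their rails. The job was handed in at about 20.7 s, and no pass/fail verdict was returned.

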